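Hang the tube shelf on the slotted bench stand

ROBOT

A 7-joint arm with a two-finger parallel gripper is mounted at the origin on the work surface. World frame = base frame: x ahead of the robot, y to its left, z up, the work surface at z = 0. Lengths are in m, angles in rad, forces in N, time in s.
With the tool pointing down it reaches from about 0.425 to 0.95 m from the base axis. Payload 4.7 kg.
Tool frame: the origin (TCP) lies midway between the tips of the shut fingers; the grasp point (between the pads) lies 19 mm behind it; z points along the fingers, y is the line along which they close (so a half turn about z gives the same grasp; the last joint's range is limited). The gripper opens to 85 mm and grips with 20 to 120 N. Pads are 22 mm wide; open, the fingers measure 114 mm over their backs; the gripper's body (76 mm by 85 mm) begins 54 mm behind the grasp point. The pads swing forward as they close: fully open they stand 13 mm farther back than shut.
Start: joints at [-1.146, 0.469, -0.049, 1.532, 0.024, 1.141, -0.082], TCP at [0.296, 0.607, 0.231] pointing down, gripper open.
Joint ranges: [-2.59, 2.59], [-0.33, 1.99], [-1.39, 1.29], [0.1, 2.45], [-1.04, 4.18], [0.21, 1.99], [-2.66, 2.66]. Speed limits (rad/s): [2.57, 2.57, 3.14, 3.14, 3.14, 3.14, 3.14].

INTERFACE

Orientations are given as a 3x3 rotation matrix whose columns are the frame's x, y, z axes.
In Python, from station import ctrl gives the robot as it stands. The module is installed in compiled form; this text tells all that it offers.
- The arm moves only by the shell command python3 -m crank 'ROWS' [FORCE]. ROWS is a JSON object of lists of equal length, an entry for each row: "claw": the closure in counts, from 0 (fully open) to 255 (shut); "offset": the shift along the tool's x, y, z in m, a list of three; "turn": the turn about the tool's z in rad. A call has 1 to 10 rows; each row is the pose to reach, as a shift and turn from the pose commanded when the call began, along the tool's axes at that moment; what a row does not reach only later rows make up. A row lasts 1/12 s, in which the tool goes at most 41.7 mm and 7.16 degrees, less where a joint would pass 70% of its speed; a pose out of reach is approached as far as the arm can. A call with a gripper value outside its range is refused whole. The fingers move at their own pace and stop on an object; FORCE is the grip in N (left out, the last holds). Time passes only in rows, so rows that repeat a pose let the fingers close. It gives the time, the measured TCP pose, the force, the opening and the grip force at its end, in the units of the state.
- ctrl.get_state(): the state, without advancing time (a new reading comes with each control period).
- ctrl.camera(name): name is "scene" or "side" or "wrist"; returns the picture (480x640x3 uint8, blue, green, red); there is no depth.
- ctrl.camera_model(name): a dict with "vfov" (degrees; the focal length in pixels is half the picture's height over the tangent of half this angle, whatever the lens; pixels are square), "cx", "cy" (the principal point, pixels), "D" ([k1, k2, p1, p2, k3] as OpenCV has them; the pictures are not rectified), "R" (3x3) and "t" (3): a world point X has camera coordinates R X + t. Camera axes: x right, y down, z forward; pixel columns grow to the right and rows downward; lengths in m; the calibration is good to about 2 mm. A picture is of the moment at which its call begins: read the wrist's pose just before it. camera_model takes no time and is no camera call; for the wrist camera it gives the pose at the moment of the call.
- ctrl.finish_job(): hands the job in; it is judged then, once.
Trained networks look in the newest picture that a camera, given by its name, has taken for a name from the list of things; names that differ only in an ending like _2 or _b are one class to them, and where a whole thing is asked for, a point or a joint stands for the part that bears it (a point fixed in the world has none). Each returns a list of dicts, best first, with "p" (0 to 1); they miss things now and then, are a little off and sometimes report something else, mostly with a low value. They report only what shows in the picture. A call takes as long as a camera call. They do not tell look-alikes from the thing itself.
- ctrl.masks_of(camera, target): "pixels" (480x640 bool, what is visible of it) and "rect" ([left, top, width, height] in pixels, round what is visible of it).
The state is a dict: "t": time; "q": joint angles; "qd": joint speeds; "effort": joint torques, N m; "eef_pos": TCP position; "ee_rot": TCP orientation; "force": force on the tool from outside, world axes, zero at the start; "ft_torque": the same for the moment, N m; "finger_gap": finger opening in m; "gripper_force": force on a finger pad.
Only numpy, scipy, OpenCV 4.12 (cv2) and the standard library are available. Lean on these libraries where they do the work, as an engineer would, in place of code of your own. Each camera call takes 0.05 s, during which the arm holds its last target. There are 200 camera calls.

TASK

Pick up the small white tube shelf by its grip plate, hook its two claws into the slots of the steel stand's uprights, and press it down until the spring latch snaps over the shelf's rear edge and it hangs level and fully home. Feel for the slots and press with a measured hand, never forcing the shelf against the stand, then let go. Leave the brown bottle, the tube rack and the lilac tray where they are.

Things in the scene. Friction and masses are not known exactly. Their poses are not given: they have to be found in the camera images.
- shelf: White metal tube shelf, loose, 250 to 400 g, standing on the bench: 80 deep (x) x 104 wide (y) x 112 mm high. Origin: underside level, below the middle of the grip plate. x points to its rear (claw side), z up. Shelf plate at z 38 to 44, x -46 to +34 mm, with a rear lip down to z 28; side plates y +-50, down to z 0. Rear face (two flanges 20 wide at y +-50, z 0 to 64) at x +34.
- shelf_grip (a point): Point on the shelf's upright grip plate, at z 95 mm above the shelf's origin. The plate is 12 mm thick in y (pinch it along y), 42 mm long in x, and stands from z 44 to z 112 mm.
- shelf_claws (a point): Point midway between the two claws, at their rear ends (shelf frame x +46, y 0, z 37). Claws at y +-50, 6 mm wide, 38 mm high: a neck at z 48 to 56 leaves the rear face and ends, 12 mm behind it, in a finger (6 mm thick in x) hanging down to z 18.
- stand: Fixed steel stand. Origin: bench level, in the plane of the uprights' front faces, midway between them; x points front to back (the shelf comes from -x moving to +x). Base 150 x 150 x 14 mm. Uprights at y +-50, 26 mm wide, 4 mm sheet, open behind, top at z 170. Both uprights, with slots and latch, are set up to 9 mm higher or lower than any pose here tells: find it by touch or eye.
- stand_slots (a point): Nominal centre of the slots' height, midway between the two slots, on the front faces (z 128 in the stand's frame; true height up to 9 mm off). One slot per upright, 10 mm wide x 40.5 mm high, z 108 to 148.5 nominal. The 38 mm high claws thus have 2.5 mm to spare. If too high or low they hit bare sheet.
- stand_home (a point): Nominal place of the shelf's origin when home (stand frame x -34, y 0, z 60; true z up to 9 mm off; same yaw as the stand). Claws pass the slots with the shelf 30 to 32.5 mm above true home; push in to the rear face, then down till the necks sit on the slots' lower edges, a hard stop. The latch takes a push of about 8 to 18 N, more than the shelf's weight. Over 40 N between shelf and stand is forcing.
- latch (a joint): Sprung latch mid-way between the uprights, moving with them: dark steel nose 24 mm wide, 6 mm out of their front plane, flat below, sloped above, nominal z 105.5 to 117.5 in the stand's frame. Value in m: 0 = fully out, grows to 0.004-0.006 as the shelf's rear edge pushes it back on the way down, and snaps back to 0 over that edge about 1.5 mm above home.
- bottle: Brown plastic bottle with black cap, 72 mm diameter, 160 mm high; origin at the centre of its underside. Bystander.
- tuberack: Grey tube rack, 80 x 150 x 93 mm, with capped tubes standing in it; origin at the centre of its underside. Bystander.
- tray: Lilac plastic tray, 110 x 220 x 40 mm, holding a few tubes; origin at the centre of its underside. Bystander.
Things that resemble listed ones, but are neither listed nor needed, are in the scene too. What is meant by the stand is not orange or turquoise, and is the larger of those in its own colour.

How it is judged:
By the outcome, as a careful person would: the job done as asked, in the order asked, and still so for the second after the job is handed in, with the robot touching nothing.
It also fails if it takes over 72 s, if anything falls off the work surface, if the arm or the gripper's body presses on something with over 40 N, if the wrist force passes 120 N, or if a joint passes its speed limit or range.

## Working session

There is one attempt and no reset: what is moved stays moved. The work goes in short steps, Python scripts to look and compute and a shell command to move; the robot and the scene stay as the last step left them, time stands still between calls to the robot, and variables do not carry over. Pictures are saved under pics/ and viewed, at most 10 in all, crops included, and the job is handed in when it is done.

```bash
mkdir -p pics; ls
python3 - <<'E'
from station import ctrl
import cv2,numpy as np
np.set_printoptions(precision=4,suppress=True)
s=ctrl.get_state();print(s['t'],s['eef_pos'],s['ee_rot'],s['finger_gap'])
for c in('scene','side'):
    im=ctrl.camera(c);cv2.imwrite(f'pics/{c}0.png',im)
    m=ctrl.camera_model(c);print(c,m)
    for n in('shelf','stand','latch','shelf_grip','bottle','tuberack','tray'):
        print(c,n,[(round(d['p'],2),d['rect'] ) for d in ctrl.masks_of(c,n)])
E
```

```text
pics
0.0 [0.2956 0.6062 0.2302] [[-0.8988  0.4383 -0.0008]
 [ 0.4383  0.8988 -0.0018]
 [-0.     -0.002  -1.    ]] 0.08546161149666305
scene {'vfov': 46.668001772063576, 'cx': 323.3047518579118, 'cy': 240.94656538777616, 'D': array([0.0306, 0.    , 0.    , 0.    , 0.    ]), 'R': array([[ 0.4259,  0.9047, -0.0146],
       [ 0.7658, -0.369 , -0.5266],
       [-0.4818,  0.2131, -0.85  ]]), 't': array([-0.2496, -0.3703,  1.8925])}
scene shelf [(0.56, [360.5, 225.4, 49.2, 52.2])]
scene stand [(0.76, [333.9, 147.5, 72.2, 67.7]), (0.66, [223.6, 193.2, 48.3, 51.4]), (0.62, [294.3, 213.4, 42.4, 48.2])]
scene latch [(0.54, [282.9, 288.5, 1.6, 8.1])]
scene shelf_grip [(0.59, [358.7, 230.0, 52.3, 46.1]), (0.32, [289.5, 304.4, 94.7, 73.9])]
scene bottle [(0.86, [153.7, 313.8, 34.7, 39.9])]
scene tuberack [(0.91, [446.7, 187.7, 59.6, 52.1]), (0.31, [360.0, 227.2, 49.1, 51.3])]
scene tray [(0.68, [292.7, 304.4, 93.1, 74.6])]
side {'vfov': 53.887805227680246, 'cx': 315.17092071891733, 'cy': 241.7594580937861, 'D': array([-0.0091,  0.    ,  0.    ,  0.    ,  0.    ]), 'R': array([[-0.9765, -0.215 ,  0.0121],
       [-0.176 ,  0.7644, -0.6202],
       [ 0.1241, -0.6078, -0.7843]]), 't': array([0.5917, 0.1457, 1.17  ])}
side shelf [(0.62, [272.9, 278.8, 43.9, 53.4])]
side stand [(0.93, [297.5, 146.9, 54.8, 84.5]), (0.92, [392.1, 189.1, 49.6, 62.5]), (0.81, [337.3, 233.2, 47.7, 58.0]), (0.77, [350.4, 299.1, 74.3, 98.6])]
side latch [(0.56, [367.0, 334.4, 20.9, 9.1])]
side shelf_grip [(0.97, [271.7, 279.0, 43.0, 51.8]), (0.44, [295.5, 150.4, 54.2, 80.7])]
side bottle [(0.8, [335.4, 103.2, 23.6, 51.7]), (0.46, [221.0, 394.9, 57.0, 83.6]), (0.3, [216.8, 183.7, 61.7, 77.6])]
side tuberack [(0.63, [221.3, 394.5, 55.5, 85.5])]
side tray [(0.94, [222.5, 185.4, 53.4, 75.6]), (0.28, [275.1, 284.1, 40.9, 50.2])]
```

Run:
```python
import cv2,numpy as np
a=cv2.imread('pics/scene0.png')[130:400,130:530];b=cv2.imread('pics/side0.png')[90:490,180:460]
a=cv2.resize(a,(800,540),interpolation=cv2.INTER_CUBIC);cv2.imwrite('pics/a.png',a)
cv2.imwrite('pics/b.png',cv2.resize(b,None,fx=1.5,fy=1.5,interpolation=cv2.INTER_CUBIC))
```

```text
(no output)
```

View pics/a.png

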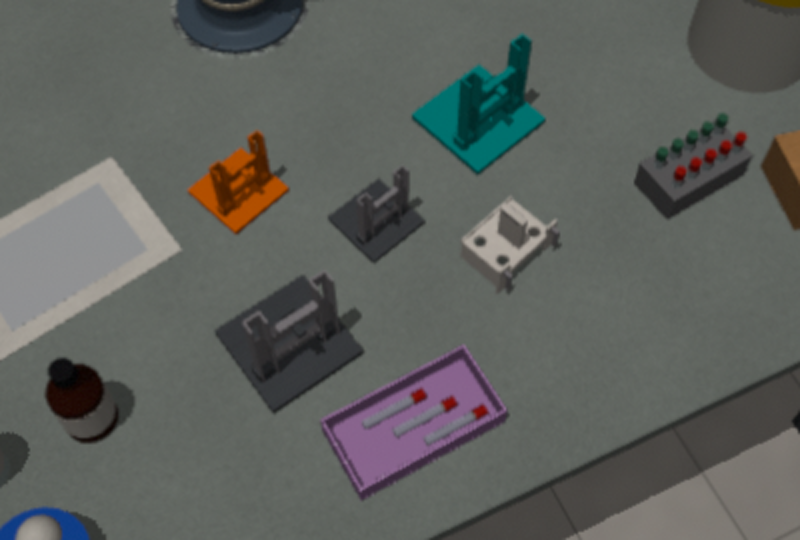

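View pics/b.png

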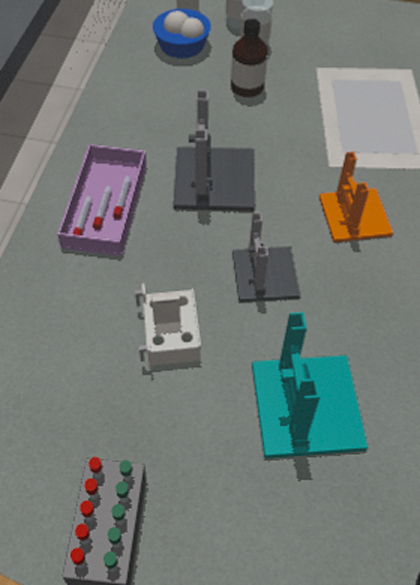

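The orange stand (scene px 250,218), turquoise stand (370,180), small grey stand (318,237) and large grey stand (274,302) could each be the one meant. The large grey one fits, being neither orange nor turquoise and the larger of its colour. The shelf is at (385,251), with its claws to the right.

```bash
cat > h.py <<'E'
from station import ctrl
import cv2,numpy as np
np.set_printoptions(precision=4,suppress=True)
def KM(m):
    f=240/np.tan(np.radians(m['vfov'])/2)
    return np.array([[f,0,m['cx']],[0,f,m['cy']],[0,0,1]]),np.array(m['D']),np.array(m['R']),np.array(m['t'])
def ray(m,uv):
    K,D,R,t=KM(m)
    n=cv2.undistortPoints(np.array(uv,float).reshape(-1,1,2),K,D)[:,0]
    d=np.c_[n,np.ones(len(n))]@R
    return -R.T@t,d
def plane(m,uv,z):
    o,d=ray(m,uv); return o+d*((z-o[2])/d[:,2])[:,None]
def proj(m,X):
    K,D,R,t=KM(m); return cv2.projectPoints(np.array(X,float).reshape(-1,1,3),cv2.Rodrigues(R)[0],t,K,D)[0][:,0]
E
python3 - <<'E'
from h import *
S=ctrl.camera_model('scene');D=ctrl.camera_model('side')
a=lambda p:np.array(p)/2+130
b=lambda p:np.array(p)/1.5+[180,90]
for n,m,p,z in(('base',S,a([(215,335),(305,277),(362,350),(275,410)]),.014),('base',D,b([(178,150),(255,150),(255,208),(175,208)]),.014),
 ('upr tops',S,a([(260,318),(322,278)]),.170),('upr bot',S,a([(262,375),(330,335)]),.014),('claws',S,a([(505,280),(555,230)]),.04),
 ('shelf plate',S,a([(462,240),(511,200),(555,222),(502,272)]),.044),('shelf plate',D,b([(147,295),(194,290),(200,352),(150,358)]),.044),('grip top',S,a([(500,205),(526,220)]),.112)):
    print(n);print(plane(m,p,z))
print(ctrl.camera_model('wrist'))
E
```

```text
base
[[ 0.5742 -0.258   0.014 ]
 [ 0.5437 -0.1091  0.014 ]
 [ 0.6835 -0.0831  0.014 ]
 [ 0.7133 -0.2246  0.014 ]]
base
[[ 0.7027 -0.2149  0.014 ]
 [ 0.5567 -0.2489  0.014 ]
 [ 0.5316 -0.1036  0.014 ]
 [ 0.6733 -0.0709  0.014 ]]
upr tops
[[ 0.6578 -0.2054  0.17  ]
 [ 0.6391 -0.1131  0.17  ]]
upr bot
[[ 0.6586 -0.2214  0.014 ]
 [ 0.6435 -0.1137  0.014 ]]
claws
[[0.6837 0.1379 0.04  ]
 [0.6426 0.2415 0.04  ]]
shelf plate
[[0.6017 0.1124 0.044 ]
 [0.5722 0.2078 0.044 ]
 [0.6328 0.2466 0.044 ]
 [0.6724 0.1389 0.044 ]]
shelf plate
[[0.6671 0.1397 0.044 ]
 [0.5959 0.1136 0.044 ]
 [0.5621 0.2206 0.044 ]
 [0.6332 0.2471 0.044 ]]
grip top
[[0.6092 0.1642 0.112 ]
 [0.6461 0.1846 0.112 ]]
{'vfov': 65.16680617805271, 'cx': 324.76690742285393, 'cy': 237.64000387696913, 'D': array([-0.0242,  0.    ,  0.    ,  0.    ,  0.    ]), 'R': array([[ 0.4388,  0.8986, -0.0007],
       [ 0.8621, -0.4207,  0.2825],
       [ 0.2535, -0.1245, -0.9593]]), 't': array([-0.674 , -0.036 ,  0.3805])}
```

```bash
python3 -m crank '{"claw":[0,0,0,0,0,0,0,0,0,0],"offset":[[0,0,-0.04],[0,0,-0.08],[-0.458,-0.255,-0.09],[-0.458,-0.255,-0.09],[-0.458,-0.255,-0.09],[-0.458,-0.255,-0.09],[-0.458,-0.255,-0.09],[-0.458,-0.255,-0.09],[-0.458,-0.255,-0.09],[-0.458,-0.255,-0.09]],"turn":[0,0,-0.1,-0.2,-0.3,-0.4,-0.5,-0.6,-0.7,-0.8]}'
```

```text
t: 1.63
eef_pos: [0.4874, 0.3315, 0.318]
ee_rot: [[-0.939, -0.344, 0.001], [-0.344, 0.939, 0.0], [-0.001, 0.0, -1.0]]
force: [0.7, 0.4, -0.5]
finger_gap: 0.0856
gripper_force: 0.0
```

```bash
python3 -m crank '{"claw":[0,0,0,0,0,0,0,0],"offset":[[-0.064,-0.189,0.06],[-0.064,-0.189,0.06],[-0.064,-0.189,0.06],[-0.064,-0.189,0.06],[-0.064,-0.189,0.06],[-0.064,-0.189,0.06],[-0.064,-0.189,0.06],[-0.064,-0.189,0.06]],"turn":[0,0,0,0,0,0,0,0]}'
python3 - <<'E'
from h import *
s=ctrl.get_state();print(s['eef_pos'],s['q'])
m=ctrl.camera_model('wrist');im=ctrl.camera('wrist');cv2.imwrite('pics/w1.png',im)
import pickle;pickle.dump(m,open('w1.pkl','wb'))
for n in('shelf','shelf_grip'): print(n,[(round(d['p'],2),d['rect']) for d in ctrl.masks_of('wrist',n)])
E
```

```text
t: 2.3
eef_pos: [0.6106, 0.1779, 0.2576]
ee_rot: [[-0.941, -0.34, -0.0], [-0.34, 0.941, 0.001], [0.0, 0.001, -1.0]]
force: [-0.6, 0.8, -0.5]
finger_gap: 0.0855
gripper_force: 0.0
[0.6106 0.1779 0.2576] [-0.3697  0.3831  0.0277  1.6029 -0.0124  1.1559  1.5782]
shelf [(0.68, [254.0, 167.9, 128.7, 103.2])]
shelf_grip [(0.57, [252.8, 168.6, 127.1, 99.5])]
```

View pics/w1.png

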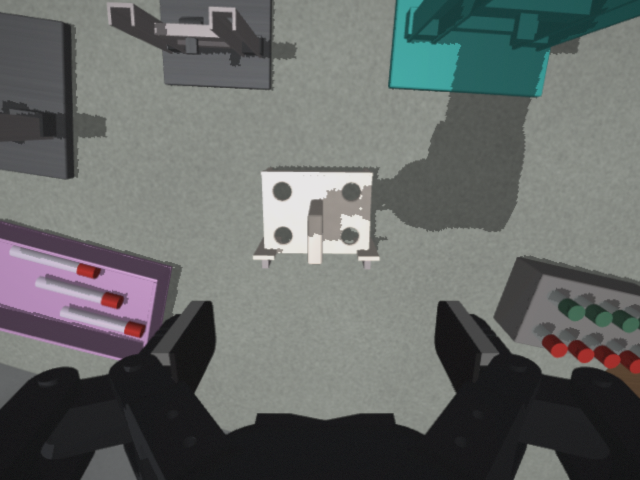

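The wrist view shows the shelf around (318,215), claws at the bottom (263,260)/(369,260). The top of the grip plate runs from (316,200) to (315,262). The small grey stand is at upper left and the big one at the left edge.

Run:
```python
from h import *
import pickle;m=pickle.load(open('w1.pkl','rb'))
P=plane(m,[(316,201),(315,262),(315.5,231.5)],.112);print(P)
d=P[1]-P[0];print('yaw',np.arctan2(d[1],d[0]),np.linalg.norm(d))
Q=plane(m,[(263,172),(372,172),(375,252),(262,252)],.044);print(Q)
for i,j in((0,3),(1,2)):
    d=Q[j]-Q[i];print('yaw',np.arctan2(d[1],d[0]),np.linalg.norm(d))
d=Q[1]-Q[0];print(np.arctan2(-d[0],d[1]),np.linalg.norm(d))
Q=plane(m,[(265,262),(369,262)],.056);d=Q[1]-Q[0];print(Q,np.arctan2(-d[0],d[1]),np.linalg.norm(d))
```

```text
[[0.5962 0.1655 0.112 ]
 [0.6441 0.1816 0.112 ]
 [0.6196 0.1733 0.112 ]]
yaw 0.3231790888433969 0.05055552752820658
[[0.5997 0.1122 0.044 ]
 [0.5648 0.2089 0.044 ]
 [0.6377 0.2414 0.044 ]
 [0.6761 0.1348 0.044 ]]
yaw 0.28746046231469424 0.07968298138845827
yaw 0.4187518189762535 0.07977513034685906
0.3455999909879339 0.1028310169169299
[[0.6804 0.1412 0.056 ]
 [0.6461 0.2367 0.056 ]] 0.3454758451562647 0.10156592943853199
```

```bash
python3 -m crank '{"claw":[60,60,60,60,60,60,60,60],"offset":[[-0.012,-0.007,0.04],[-0.012,-0.007,0.08],[-0.012,-0.007,0.11],[-0.012,-0.007,0.14],[-0.012,-0.007,0.16],[-0.012,-0.007,0.175],[-0.012,-0.007,0.181],[-0.012,-0.007,0.181]],"turn":[0,0,0,0,0,0,0,0]}'
python3 -m crank '{"claw":[150,200,255,255,255,255,255,255],"offset":[[0,0,0],[0,0,0],[0,0,0],[0,0,0],[0,0,0],[0,0,0],[0,0,0],[0,0,0]],"turn":[0,0,0,0,0,0,0,0]}' 100
```

```text
t: 3.12
eef_pos: [0.6232, 0.1759, 0.0755]
ee_rot: [[-0.94, -0.341, -0.002], [-0.341, 0.94, -0.0], [0.002, 0.001, -1.0]]
force: [0.2, 0.0, 0.7]
finger_gap: 0.0649
gripper_force: 0.0
t: 3.78
eef_pos: [0.6253, 0.1749, 0.0779]
ee_rot: [[-0.941, -0.339, 0.002], [-0.339, 0.941, 0.001], [-0.002, 0.0, -1.0]]
force: [-0.0, -0.2, 5.4]
finger_gap: 0.0108
gripper_force: 98.1
```

```bash
python3 -m crank '{"claw":[255,255,255,255,255,255,255,255,255,255],"offset":[[0,0,-0.01],[0,0,-0.03],[0,0,-0.06],[0,0,-0.09],[0,0,-0.12],[0,0,-0.15],[0,0,-0.17],[0,0,-0.18],[0.004,-0.03,-0.18],[0.008,-0.06,-0.18]],"turn":[0,0,0,0,0,0,0,0,0.05,0.1]}'
python3 -m crank '{"claw":[255,255,255,255,255,255,255],"offset":[[0,-0.03,0],[0,-0.06,0],[0,-0.09,0],[0,-0.1,0],[0,-0.1,0],[0,-0.1,0],[0,-0.1,0]],"turn":[0.03,0.046,0.046,0.046,0.046,0.046,0.046]}'
python3 - <<'E'
from h import *
import pickle
s=ctrl.get_state();print(s['eef_pos'],s['q'])
m=ctrl.camera_model('wrist');im=ctrl.camera('wrist');cv2.imwrite('pics/w2.png',im)
pickle.dump(m,open('w2.pkl','wb'))
for n in('stand','latch','shelf'): print(n,[(round(d['p'],2),d['rect']) for d in ctrl.masks_of('wrist',n)])
E
```

```text
t: 4.62
eef_pos: [0.6364, 0.1179, 0.2565]
ee_rot: [[-0.969, -0.247, -0.001], [-0.247, 0.969, 0.001], [0.001, 0.002, -1.0]]
force: [0.8, -0.9, -3.4]
finger_gap: 0.0103
gripper_force: 97.6
t: 5.2
eef_pos: [0.661, 0.0209, 0.2557]
ee_rot: [[-0.98, -0.201, -0.002], [-0.201, 0.98, 0.002], [0.002, 0.002, -1.0]]
force: [-0.2, 0.2, -2.9]
finger_gap: 0.0106
gripper_force: 97.7
[0.661  0.0209 0.2557] [-0.1699  0.4274  0.1067  1.5442 -0.0497  1.1745  1.72  ]
stand [(0.75, [0.0, 39.6, 226.2, 160.6]), (0.71, [307.3, 0.0, 141.2, 90.6]), (0.57, [537.3, 2.7, 102.7, 61.1])]
latch [(0.94, [365.0, 11.1, 24.0, 38.8]), (0.57, [69.6, 132.0, 37.2, 58.2])]
shelf [(0.56, [210.3, 177.3, 232.3, 233.4])]
```

View pics/w2.png

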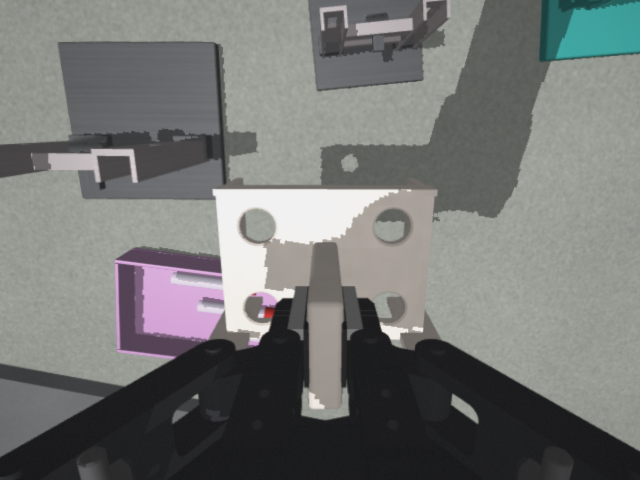

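The big stand's base has corners at (59,42), (217,42), (225,198) and (82,198). Its right upright's U-shaped top is at (95–135,150) and opens downward in the picture, so its front faces the robot. I'll take a second view for stereo.

```bash
python3 -m crank '{"claw":[255,255,255,255,255,255,255],"offset":[[0.02,-0.01,-0.03],[0.045,-0.03,-0.055],[0.075,-0.066,-0.055],[0.075,-0.066,-0.055],[0.075,-0.066,-0.055],[0.075,-0.066,-0.055],[0.075,-0.066,-0.055]],"turn":[0,0,0,0,0,0,0]}'
python3 - <<'E'
from h import *
import pickle
m2=pickle.load(open('w2.pkl','rb'))
print(plane(m2,[(59,42),(217,42),(225,198),(82,198)],.014)); print(plane(m2,[(95,150),(135,150)],.170))
m=ctrl.camera_model('wrist');im=ctrl.camera('wrist');cv2.imwrite('pics/w3.png',im)
pickle.dump(m,open('w3.pkl','wb'))
E
```

```text
t: 5.98
eef_pos: [0.6015, -0.0593, 0.3113]
ee_rot: [[-0.98, -0.201, -0.0], [-0.201, 0.98, 0.001], [0.0, 0.001, -1.0]]
force: [-0.5, 1.0, -3.1]
finger_gap: 0.0103
gripper_force: 98.0
[[ 0.5621 -0.2547  0.014 ]
 [ 0.5337 -0.1077  0.014 ]
 [ 0.6788 -0.081   0.014 ]
 [ 0.7086 -0.2283  0.014 ]]
[[ 0.6293 -0.1265  0.17  ]
 [ 0.6246 -0.1027  0.17  ]]
```

View pics/w3.png

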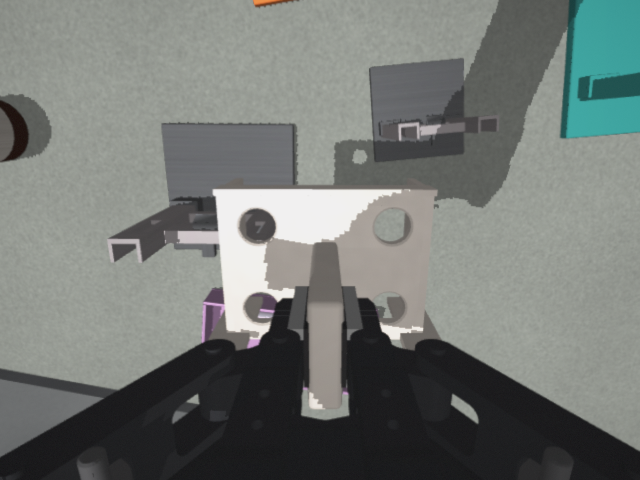

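Run:
```python
from h import *
import pickle
m2=pickle.load(open('w2.pkl','rb'));m3=pickle.load(open('w3.pkl','rb'))
B3=plane(m3,[(163,124),(294,124)],.014);print(B3)
d=B3[1]-B3[0];print('yaw',np.arctan2(-d[0],d[1]))
c=np.array([.6208,-.168])
for h in(.161,.164,.167,.170,.173,.176,.179):
    r=plane(m2,[(95,150),(135,150)],h);l=plane(m3,[(110,240.5),(142,240.5)],h)
    d=(r.mean(0)-l.mean(0));mid=(r.mean(0)+l.mean(0))/2
    y=np.arctan2(-d[0],d[1]);a=.192
    e=mid[:2]-c
    print(h,np.linalg.norm(d),y,mid,'rel base ctr',e@[np.cos(a),np.sin(a)],e@[-np.sin(a),np.cos(a)],np.linalg.norm(r[1]-r[0]),np.linalg.norm(l[1]-l[0]))
# crop for zoom
im=cv2.imread('pics/w3.png')[100:280,90:300];cv2.imwrite('pics/w3c.png',cv2.resize(im,None,fx=3,fy=3,interpolation=cv2.INTER_CUBIC))
im=cv2.imread('pics/w2.png')[20:220,0:240];cv2.imwrite('pics/w2c.png',cv2.resize(im,None,fx=3,fy=3,interpolation=cv2.INTER_CUBIC))
```

```text
[[ 0.5625 -0.2538  0.014 ]
 [ 0.5333 -0.1086  0.014 ]]
yaw 0.19821526292311908
0.161 0.09937284320165256 0.21660117435377688 [ 0.6391 -0.1679  0.161 ] rel base ctr 0.017999535812299614 -0.0033618115878719136 0.025266189587872457 0.02666009463245618
0.164 0.09933905028436399 0.20908910810589892 [ 0.6383 -0.1664  0.164 ] rel base ctr 0.01744976524657574 -0.0017140010530823264 0.024947926201477524 0.02638773351442054
0.167 0.09931086681329472 0.2015723537557414 [ 0.6374 -0.1648  0.167 ] rel base ctr 0.016899994680851984 -6.619051829276031e-05 0.024629662815082633 0.026115372396384895
0.17 0.0992882975652516 0.19405175703017452 [ 0.6365 -0.1633  0.17  ] rel base ctr 0.016350224115128112 0.0015816200164967995 0.0243113994286877 0.025843011278349304
0.173 0.09927134636939972 0.18652816625910523 [ 0.6357 -0.1618  0.173 ] rel base ctr 0.01580045354940435 0.0032294305512863657 0.02399313604229278 0.02557065016031359
0.176 0.09926001610401912 0.1790024318035467 [ 0.6348 -0.1603  0.176 ] rel base ctr 0.01525068298368048 0.004877241086075953 0.023674872655897825 0.025298289042277943
0.179 0.09925430869406303 0.17147540548022577 [ 0.634  -0.1588  0.179 ] rel base ctr 0.014700912417956716 0.006525051620865491 0.023356609269502938 0.025025927924242325
```

View pics/w3c.png

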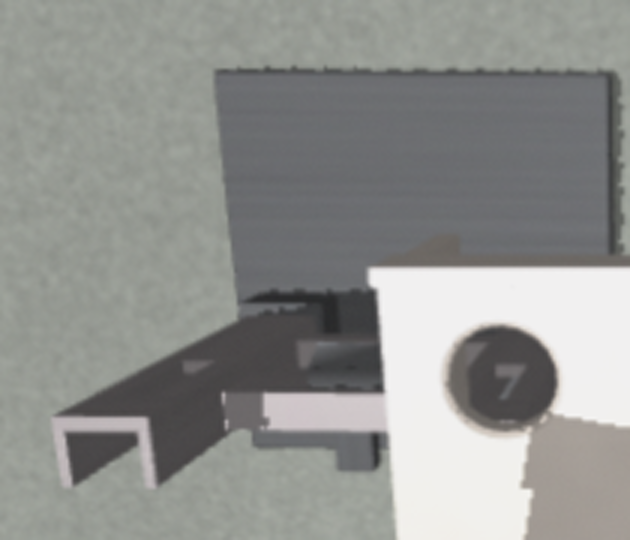

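View pics/w2c.png

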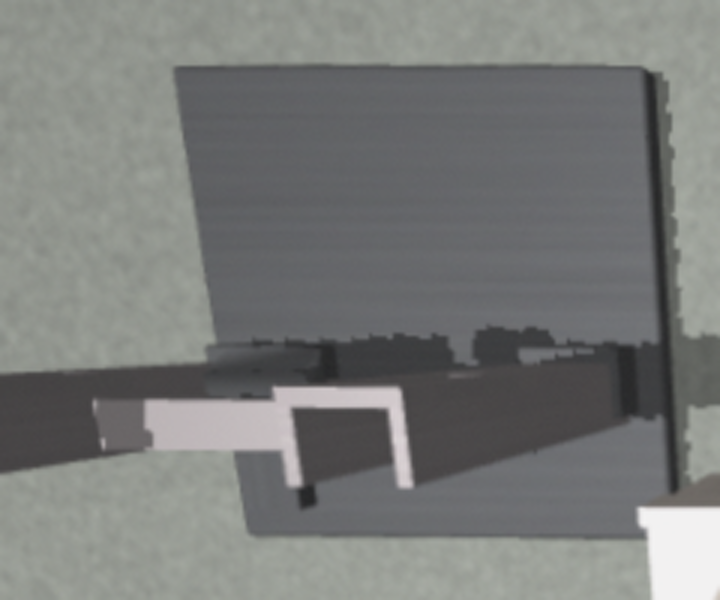

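Run:
```python
from h import *
import pickle
m2=pickle.load(open('w2.pkl','rb'));m3=pickle.load(open('w3.pkl','rb'))
B=plane(m2,[(58.7,42.5),(215.3,42.5),(224.5,198.7),(83,198.3)],.014);print(B)
B3=plane(m3,[(162,123.5),(293.5,124)],.014);print(B3)
d=B3[1]-B3[0];print('yaw',np.arctan2(-d[0],d[1]))
c=B.mean(0)[:2]
for h in(.161,.164,.167,.170,.173,.176,.179):
    r=plane(m2,[(91.5,149),(134,149)],h);l=plane(m3,[(107.5,239.3),(140,239)],h)
    d=(r.mean(0)-l.mean(0));mid=(r.mean(0)+l.mean(0))/2
    y=np.arctan2(-d[0],d[1]);a=.197
    e=mid[:2]-c
    print(h,np.linalg.norm(d),y,mid,'rel base ctr',e@[np.cos(a),np.sin(a)],e@[-np.sin(a),np.cos(a)],np.linalg.norm(r[1]-r[0]),np.linalg.norm(l[1]-l[0]))
```

```text
[[ 0.5626 -0.255   0.014 ]
 [ 0.5345 -0.1092  0.014 ]
 [ 0.6796 -0.0814  0.014 ]
 [ 0.7087 -0.2273  0.014 ]]
[[ 0.5622 -0.255   0.014 ]
 [ 0.5334 -0.1091  0.014 ]]
yaw 0.1945337060152585
0.161 0.09973536212921932 0.21112946941947985 [ 0.6385 -0.1695  0.161 ] rel base ctr 0.016619758012733094 -0.004653542991276647 0.026838877541858465 0.02710049553536296
0.164 0.09970505234723308 0.2036837453681228 [ 0.6377 -0.168   0.164 ] rel base ctr 0.016087960870004043 -0.0029858765414590956 0.02650080392676887 0.02682363525541682
0.167 0.09968027327706903 0.19623390632024335 [ 0.6368 -0.1665  0.167 ] rel base ctr 0.015556163727274988 -0.0013182100916415726 0.026162730311679296 0.02654677497547071
0.17 0.09966102904408787 0.18878077639129184 [ 0.636  -0.1649  0.17  ] rel base ctr 0.015024366584545822 0.0003494563581759723 0.025824656696589742 0.026269914695524647
0.173 0.09964732285500993 0.18132518188707936 [ 0.6352 -0.1634  0.173 ] rel base ctr 0.014492569441816771 0.0020171228079935233 0.02548658308150018 0.025993054415578483
0.176 0.09963915699524624 0.17386795075571587 [ 0.6343 -0.1619  0.176 ] rel base ctr 0.013960772299087721 0.0036847892578110737 0.025148509466410642 0.025716194135632395
0.179 0.09963653282699464 0.16640991203679137 [ 0.6335 -0.1603  0.179 ] rel base ctr 0.01342897515635855 0.005352455707628591 0.024810435851321037 0.025439333855686284
```

```bash
python3 -m crank '{"claw":[255,255,255,255,255,255,255,255,255,255],"offset":[[0.03,-0.02,0],[0.055,-0.05,0],[0.062,-0.085,0],[0.062,-0.11,0.01],[0.062,-0.1105,0.04],[0.062,-0.1105,0.07],[0.062,-0.1105,0.1],[0.062,-0.1105,0.12],[0.062,-0.1105,0.133],[0.062,-0.1105,0.133]],"turn":[0,0,0,0.006,0.006,0.006,0.006,0.006,0.006,0.006]}'
python3 -m crank '{"claw":[255,255],"offset":[[0,0,0],[0,0,0]],"turn":[0,0]}'
python3 - <<'E'
from h import *
for c in('side','scene'):
    im=ctrl.camera(c);cv2.imwrite(f'pics/{c}4.png',im)
a=cv2.resize(cv2.imread('pics/scene4.png')[210:350,200:330],None,fx=4,fy=4,interpolation=cv2.INTER_CUBIC)
b=cv2.resize(cv2.imread('pics/side4.png')[130:250,260:390-60],(280*560//560*1,480),interpolation=cv2.INTER_CUBIC)
b=cv2.copyMakeBorder(b,0,80,0,0,cv2.BORDER_CONSTANT);cv2.imwrite('pics/c4.png',np.hstack([a,b]))
s=ctrl.get_state();print(s['force'],s['ft_torque'],s['eef_pos'])
E
```

```text
t: 6.87
eef_pos: [0.561, -0.1794, 0.1747]
ee_rot: [[-0.981, -0.195, -0.007], [-0.195, 0.981, 0.002], [0.007, 0.004, -1.0]]
force: [-0.4, 1.0, -3.0]
finger_gap: 0.0108
gripper_force: 98.0
t: 7.03
eef_pos: [0.5638, -0.1812, 0.1796]
ee_rot: [[-0.981, -0.194, 0.002], [-0.194, 0.981, -0.0], [-0.002, -0.001, -1.0]]
force: [0.1, 0.5, -2.0]
finger_gap: 0.0107
gripper_force: 98.0
[ 0.7125  0.5666 -2.4809] [-0.0397  0.0221  0.0238] [ 0.5637 -0.1816  0.1801]
```

View pics/c4.png

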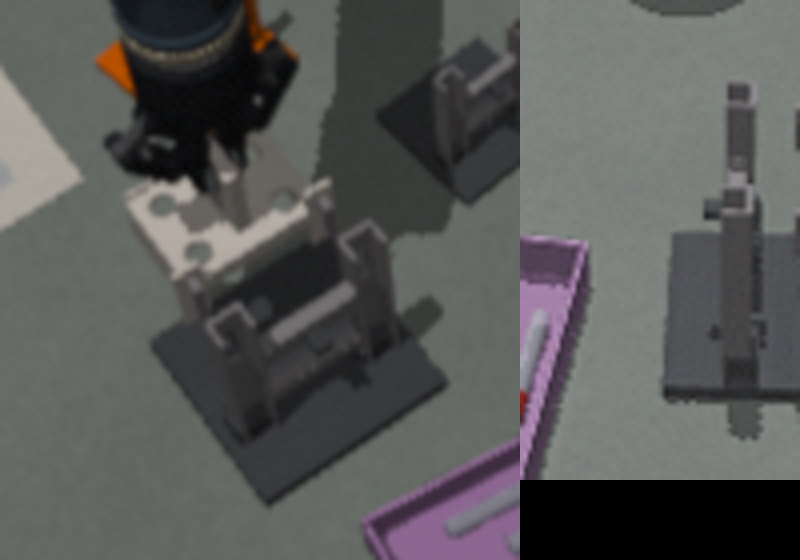

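The picture confirms the shelf is in front of the large grey stand, with its claws at crop (197,285)/(320,200) facing the uprights' tops at (235,315)/(362,232). I'll advance to near contact.

```bash
python3 -m crank '{"claw":[255,255,255,255,255,255],"offset":[[-0.008,0.001,0.003],[-0.016,0.0015,0.005],[-0.022,0.0015,0.006],[-0.024,0.0015,0.006],[-0.024,0.0015,0.006],[-0.024,0.0015,0.006]],"turn":[0,0,0,0,0,0]}'
python3 -m crank '{"claw":[255,255,255,255],"offset":[[-0.002,0,0],[-0.004,0,0],[-0.004,0,0],[-0.004,0,0]],"turn":[0,0,0,0]}'
python3 -m crank '{"claw":[255,255,255],"offset":[[-0.002,0,0],[-0.002,0,0],[-0.002,0,0]],"turn":[0,0,0]}'
```

```text
t: 7.63
eef_pos: [0.5859, -0.1755, 0.1725]
ee_rot: [[-0.981, -0.193, -0.001], [-0.193, 0.981, 0.0], [0.0, 0.0, -1.0]]
force: [-0.8, -0.5, -1.7]
finger_gap: 0.0106
gripper_force: 98.2
t: 7.97
eef_pos: [0.5897, -0.1748, 0.1726]
ee_rot: [[-0.981, -0.193, 0.0], [-0.193, 0.981, -0.0], [-0.0, -0.0, -1.0]]
force: [0.5, 0.5, -3.8]
finger_gap: 0.0108
gripper_force: 98.2
t: 8.22
eef_pos: [0.59, -0.1748, 0.1724]
ee_rot: [[-0.981, -0.192, -0.004], [-0.192, 0.981, 0.0], [0.004, 0.001, -1.0]]
force: [-5.5, -0.7, 0.2]
finger_gap: 0.0108
gripper_force: 98.6
```

```bash
for i in 1; do python3 -m crank '{"claw":[255,255,255,255],"offset":[[0,0,0.0005],[0,0,0.001],[0,0,0.0015],[0,0,0.0015]],"turn":[0,0,0,0]}'; python3 -m crank '{"claw":[255,255,255,255],"offset":[[0,0,0.0005],[0,0,0.001],[0,0,0.0015],[0,0,0.0015]],"turn":[0,0,0,0]}'; python3 -m crank '{"claw":[255,255,255,255],"offset":[[0,0,0.0005],[0,0,0.001],[0,0,0.0015],[0,0,0.0015]],"turn":[0,0,0,0]}'; done
```

```text
t: 8.55
eef_pos: [0.5901, -0.1749, 0.1709]
ee_rot: [[-0.981, -0.192, -0.003], [-0.192, 0.981, -0.0], [0.003, 0.001, -1.0]]
force: [-5.3, -0.9, 0.1]
finger_gap: 0.0108
gripper_force: 98.6
t: 8.88
eef_pos: [0.5903, -0.1749, 0.1694]
ee_rot: [[-0.981, -0.192, -0.003], [-0.192, 0.981, -0.0], [0.003, 0.0, -1.0]]
force: [-5.5, -0.3, -0.7]
finger_gap: 0.0107
gripper_force: 98.6
t: 9.22
eef_pos: [0.5928, -0.1738, 0.1683]
ee_rot: [[-0.981, -0.194, 0.002], [-0.194, 0.981, 0.0], [-0.002, -0.0, -1.0]]
force: [-0.4, -0.4, -3.0]
finger_gap: 0.0107
gripper_force: 98.0
```

The claws dropped into the slots at TCP z ≈ 0.1685. I'll centre them in the window and push in.

```bash
python3 -m crank '{"claw":[255,255,255,255,255],"offset":[[-0.001,0,0.0008],[-0.002,0,0.0008],[-0.003,0,0.0008],[-0.004,0,0.0008],[-0.004,0,0.0008]],"turn":[0,0,0,0,0]}'; python3 -m crank '{"claw":[255,255,255,255],"offset":[[-0.001,0,0],[-0.002,0,0],[-0.003,0,0],[-0.003,0,0]],"turn":[0,0,0,0]}'
```

```text
t: 9.63
eef_pos: [0.5961, -0.1734, 0.1674]
ee_rot: [[-0.981, -0.193, 0.001], [-0.193, 0.981, 0.0], [-0.001, -0.0, -1.0]]
force: [-0.4, 0.6, -2.0]
finger_gap: 0.0109
gripper_force: 98.0
t: 9.97
eef_pos: [0.5989, -0.1729, 0.1673]
ee_rot: [[-0.981, -0.193, 0.0], [-0.193, 0.981, 0.0], [-0.0, 0.0, -1.0]]
force: [0.2, 0.4, -2.6]
finger_gap: 0.0108
gripper_force: 98.0
```

```bash
python3 -m crank '{"claw":[255,255,255],"offset":[[-0.001,0,0],[-0.002,0,0],[-0.002,0,0]],"turn":[0,0,0]}'; python3 -m crank '{"claw":[255,255,255,255],"offset":[[-0.0007,0,0],[-0.0015,0,0],[-0.0015,0,0],[-0.0015,0,0]],"turn":[0,0,0,0]}'
```

```text
t: 10.22
eef_pos: [0.6008, -0.1725, 0.1673]
ee_rot: [[-0.981, -0.193, 0.0], [-0.193, 0.981, 0.0], [-0.0, 0.0, -1.0]]
force: [0.4, 0.5, -4.2]
finger_gap: 0.0106
gripper_force: 98.0
t: 10.55
eef_pos: [0.6015, -0.1724, 0.1672]
ee_rot: [[-0.981, -0.193, -0.001], [-0.193, 0.981, 0.0], [0.001, 0.0, -1.0]]
force: [-2.1, 0.3, -1.6]
finger_gap: 0.0104
gripper_force: 98.1
```

```bash
python3 -m crank '{"claw":[255,255,255,255,255],"offset":[[0,0,0.001],[0,0,0.002],[0,0,0.003],[0,0,0.004],[0,0,0.004]],"turn":[0,0,0,0,0]}'; python3 -m crank '{"claw":[255,255,255,255,255],"offset":[[0,0,0.001],[0,0,0.002],[0,0,0.003],[0,0,0.004],[0,0,0.004]],"turn":[0,0,0,0,0]}'
```

```text
t: 10.97
eef_pos: [0.6015, -0.1727, 0.1641]
ee_rot: [[-0.981, -0.193, -0.001], [-0.193, 0.981, -0.0], [0.001, 0.0, -1.0]]
force: [-6.0, -0.6, 4.8]
finger_gap: 0.0106
gripper_force: 99.3
t: 11.38
eef_pos: [0.6013, -0.1732, 0.1608]
ee_rot: [[-0.981, -0.192, -0.001], [-0.192, 0.981, -0.001], [0.001, -0.0, -1.0]]
force: [-6.4, -1.0, 8.4]
finger_gap: 0.011
gripper_force: 99.9
```

```bash
python3 -m crank '{"claw":[255,255,255,255,255],"offset":[[0,0,0.001],[0,0,0.002],[0,0,0.003],[0,0,0.004],[0,0,0.004]],"turn":[0,0,0,0,0]}'; python3 -m crank '{"claw":[255,255,255,255,255],"offset":[[0,0,0.001],[0,0,0.002],[0,0,0.003],[0,0,0.004],[0,0,0.004]],"turn":[0,0,0,0,0]}'
```

```text
t: 11.8
eef_pos: [0.6011, -0.1736, 0.1572]
ee_rot: [[-0.981, -0.192, -0.001], [-0.192, 0.981, -0.001], [0.001, -0.001, -1.0]]
force: [-8.6, -0.6, 9.5]
finger_gap: 0.0108
gripper_force: 100.2
t: 12.22
eef_pos: [0.6002, -0.1739, 0.1516]
ee_rot: [[-0.981, -0.192, -0.003], [-0.192, 0.981, -0.001], [0.003, -0.001, -1.0]]
force: [-6.0, -2.7, 2.9]
finger_gap: 0.0107
gripper_force: 98.9
```

```bash
python3 -m crank '{"claw":[255,255,255,255,255],"offset":[[-0.0005,0,0.001],[-0.001,0,0.002],[-0.001,0,0.003],[-0.001,0,0.004],[-0.001,0,0.004]],"turn":[0,0,0,0,0]}'; python3 -m crank '{"claw":[255,255,255,255,255],"offset":[[0,0,0.001],[0,0,0.002],[0,0,0.003],[0,0,0.004],[0,0,0.004]],"turn":[0,0,0,0,0]}'
```

```text
t: 12.63
eef_pos: [0.6004, -0.1736, 0.1469]
ee_rot: [[-0.981, -0.192, -0.005], [-0.192, 0.981, -0.001], [0.005, 0.0, -1.0]]
force: [-8.1, -2.7, 1.7]
finger_gap: 0.0109
gripper_force: 98.9
t: 13.05
eef_pos: [0.6004, -0.1735, 0.1428]
ee_rot: [[-0.981, -0.192, -0.005], [-0.192, 0.981, -0.001], [0.005, 0.0, -1.0]]
force: [-7.7, -3.0, 1.6]
finger_gap: 0.0108
gripper_force: 98.9
```

```bash
python3 -m crank '{"claw":[255,255,255,255,255],"offset":[[0,0,0.001],[0,0,0.002],[0,0,0.003],[0,0,0.004],[0,0,0.004]],"turn":[0,0,0,0,0]}'; python3 -m crank '{"claw":[255,255,255,255],"offset":[[0,0,0.0007],[0,0,0.0015],[0,0,0.0015],[0,0,0.0015]],"turn":[0,0,0,0]}'
```

```text
t: 13.47
eef_pos: [0.6003, -0.1735, 0.1388]
ee_rot: [[-0.981, -0.192, -0.006], [-0.192, 0.981, -0.001], [0.006, 0.0, -1.0]]
force: [-7.1, -0.7, 0.5]
finger_gap: 0.0109
gripper_force: 99.0
t: 13.8
eef_pos: [0.6018, -0.1729, 0.1373]
ee_rot: [[-0.981, -0.192, -0.003], [-0.192, 0.981, -0.001], [0.003, -0.0, -1.0]]
force: [-5.5, -3.5, -2.0]
finger_gap: 0.0103
gripper_force: 98.5
```

```bash
python3 -m crank '{"claw":[255,255,255,255],"offset":[[0,0,0.0007],[0,0,0.0015],[0,0,0.0015],[0,0,0.0015]],"turn":[0,0,0,0]}'; python3 -m crank '{"claw":[255,255,255,255],"offset":[[0,0,0.0007],[0,0,0.0015],[0,0,0.0015],[0,0,0.0015]],"turn":[0,0,0,0]}'
```

```text
t: 14.13
eef_pos: [0.6017, -0.1728, 0.1361]
ee_rot: [[-0.981, -0.192, -0.003], [-0.192, 0.981, -0.0], [0.003, 0.0, -1.0]]
force: [-5.7, -1.6, 0.7]
finger_gap: 0.0105
gripper_force: 98.8
t: 14.47
eef_pos: [0.6017, -0.1728, 0.1359]
ee_rot: [[-0.981, -0.192, -0.002], [-0.192, 0.981, -0.0], [0.002, 0.0, -1.0]]
force: [-7.7, -1.4, 8.5]
finger_gap: 0.0111
gripper_force: 99.9
```

Hard stop at TCP z 0.136, as predicted. A gentle pull will test the latch.

```bash
python3 -m crank '{"claw":[255,255,255,255],"offset":[[0.001,0,-0.002],[0.001,0,-0.004],[0.001,0,-0.005],[0.001,0,-0.005]],"turn":[0,0,0,0]}'; python3 -m crank '{"claw":[255,255,255,255,255],"offset":[[0.0005,0,0.002],[0.0005,0,0.004],[0.0005,0,0.005],[0.0005,0,0.005],[0.0005,0,0.005]],"turn":[0,0,0,0,0]}'
```

```text
t: 14.8
eef_pos: [0.6017, -0.1722, 0.1379]
ee_rot: [[-0.981, -0.193, -0.002], [-0.193, 0.981, -0.0], [0.002, 0.0, -1.0]]
force: [3.1, -2.8, -15.8]
finger_gap: 0.0104
gripper_force: 97.6
t: 15.22
eef_pos: [0.6015, -0.1724, 0.1359]
ee_rot: [[-0.981, -0.193, 0.0], [-0.193, 0.981, 0.0], [-0.001, 0.0, -1.0]]
force: [-5.0, -0.7, 2.4]
finger_gap: 0.011
gripper_force: 100.4
```

```bash
python3 -m crank '{"claw":[200,140,80,80,80,80,80],"offset":[[0,0,0],[0,0,0],[0,0,0],[0,0,0],[0,0,0],[0,0,0],[0,0,0]],"turn":[0,0,0,0,0,0,0]}' 20;  python3 -m crank '{"claw":[80,80,80,80,80,80,80,80,80,80],"offset":[[0,0,-0.01],[0,0,-0.03],[0,0,-0.06],[0,0,-0.09],[0,0,-0.12],[0.03,0,-0.14],[0.06,0,-0.14],[0.07,0,-0.14],[0.07,0,-0.14],[0.07,0,-0.14]],"turn":[0,0,0,0,0,0,0,0,0,0]}'
python3 - <<'E'
from h import *
ims=[ctrl.camera(c) for c in('scene','side','wrist')]
a=cv2.resize(ims[0][230:345,215:315],(400,460),interpolation=cv2.INTER_CUBIC)
b=cv2.resize(ims[1][140:240,290:375],(391,460),interpolation=cv2.INTER_CUBIC)
cv2.imwrite('pics/e1.png',np.hstack([a,b]));cv2.imwrite('pics/w5.png',ims[2])
E
```

```text
t: 15.8
eef_pos: [0.6017, -0.1723, 0.1349]
ee_rot: [[-0.981, -0.193, 0.0], [-0.193, 0.981, 0.0], [-0.0, -0.0, -1.0]]
force: [-0.8, -0.1, -0.5]
finger_gap: 0.0589
gripper_force: 0.0
t: 16.63
eef_pos: [0.533, -0.1858, 0.2754]
ee_rot: [[-0.981, -0.193, 0.001], [-0.193, 0.981, 0.0], [-0.001, 0.0, -1.0]]
force: [0.3, -0.5, 0.9]
finger_gap: 0.0589
gripper_force: 0.0
```

View pics/e1.png

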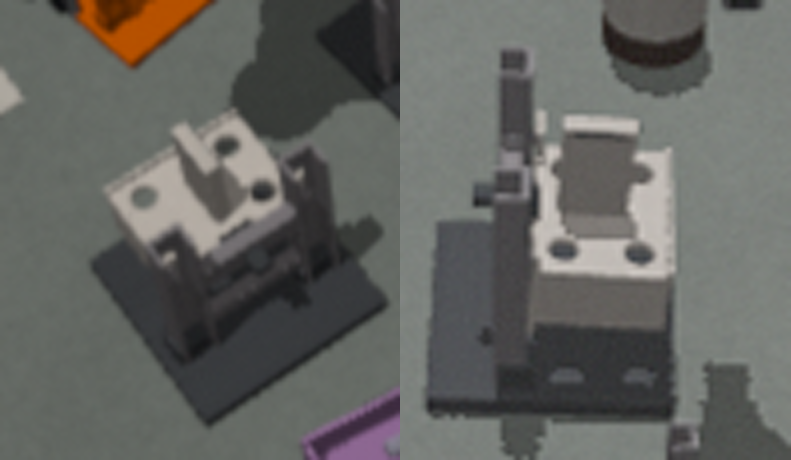

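View pics/w5.png

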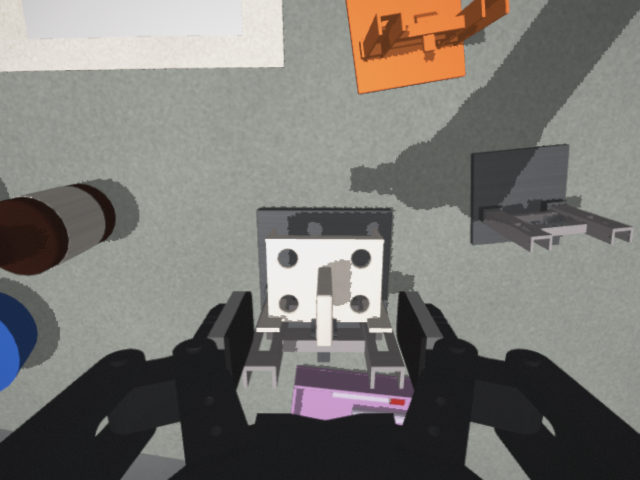

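The shelf hangs level and square on the large grey stand (wrist view, plate at 265–383, 238–322), with the latch nose over its rear edge. The gripper is clear and the bystanders are untouched.

```bash
python3 -c "
from station import ctrl
print(ctrl.finish_job())"
```

```text
the job is handed in; nothing more can be done
None
```

The shelf is hooked into the large grey stand, pressed down to the hard stop, latched (a gentle pull met firm resistance) and released; the job was handed in at about 17 s of the 72 s allowed.

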